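# Gauge the glued board, then hold the spring clamp open over its edge

### The job

First check that the glued board is seated: push the red knob of the cradle's height gauge down until its foot rests on the board's top edge, then let the gauge spring back up. Then squeeze the orange handles of the spring clamp to open it, take it off its rail and hold it upright and wide open around the board's top edge at the blue band, one jaw on each side with the edge well down between them and the clamp not touching the board. Finish there, still squeezing the clamp open in the air by the handles, so that a helper can slip pads in; leave the board, the glue bottle, the tin and the tape measure where they are.

Things in the scene. Friction and masses are not known exactly. Their poses are not given: they have to be found in the camera images.
- cradle: Plywood cradle fixed on the bench, base 80 x 250 x 15 mm (from y -115 to +135 mm). Origin: underside of the base, below the slot. Its y axis runs along the slot, x across it, z up. Cheeks beside the slot reach 60 mm up. At y = +122 mm a steel post carries a blue arm (173 to 187 mm above the bench) that reaches to y = +54 mm and guides the gauge.
- gauge (a joint): Travel in m of the sprung height gauge in the cradle: a vertical rod with a steel foot of 18 mm diameter below and a red knob on top. 0 = fully up, as at the start, grows as it is pushed down. The foot meets the board's top edge at about 0.015. Spring: about 2 N up at 0, 5 N at 0.015; 9 to 12 N on the knob in all presses the foot well onto the board; it springs back by itself.
- gauge_knob (a point): Centre of the top face of the gauge's red knob (34 mm diameter, 12 mm thick), at cradle x = 0, y = +60 mm; 230 mm above the bench with the gauge up. It moves down with the gauge; push it straight down.
- board: Loose thin wooden board, 10 mm thick (its x), 200 mm long (its y), 115 mm high (z), 0.2 kg, standing on edge in the cradle's slot, its top edge (dark wood lipping) 130 mm above the bench. Origin: centre of its lower edge. Less than 2 mm of play in the slot.
- mark (a point): Point on the board's top edge in the middle of its thickness and of the blue painted band (24 mm long, 30 mm deep), at board y = -45 mm, 105 mm along the edge from the gauge knob. Axes as the board's.
- rail: Clamp rail fixed on the bench: an upright aluminium strip 6 mm thick (its x), 130 mm long (its y), top edge 95 mm above the bench, on a dark wooden foot 100 x 150 mm, 14 mm high, with wooden fillets up to 32 mm. Origin: centre of the underside.
- clamp: Spring clamp (clothes-peg type, steel, orange handles and jaw pads), about 0.1 kg, parked clipped on the rail, jaws down. Origin: midway between the lower ends of the jaws. z up to the handles, x the way the jaws open, y along the rail (to run along the board's edge). Pivot barrel at z = 50 mm, its underside (throat, resting on the rail) at z = 43 mm. Jaw pads 22 mm wide (y), 16 mm high.
- clamp_grip (a point): Point of the clamp midway between the handle ends, 108 mm above its origin, same axes. The handles end in orange grips, 28 mm high, 26 mm wide (y), centred 23 mm either side in x: 63 mm over both as parked, the widest part. Squeeze them together along x: about 5 N each closed, 10 N fully open (hard stop, 27 mm over both, outer faces then parallel; more does no harm). They rise 4 mm.
- clamp_jaw (a joint): Opening angle in rad of each jaw of the clamp (both move alike): 0 as parked with 6 mm between the pads, 0.24 fully open with about 30 mm between the pads, -0.055 shut empty.
- glue: Bystander: white glue bottle with yellow label, 54 mm diameter, 130 mm high, standing. Origin: centre of its underside.
- tin: Bystander: closed tin with red label, 60 mm diameter, 60 mm high, standing. Origin: centre of its underside.
- tape: Bystander: yellow tape measure case, about 55 x 35 x 45 mm. Origin: centre of its underside.

How it is judged:
By the outcome, as a careful person would: the job done as asked, in the order asked, and still so for the second after the job is handed in, while the arm keeps its last pose, push and grip.
It also fails if it takes over 56 s, if anything falls off the work surface, if the arm or the gripper's body presses on something with over 40 N, if the wrist force passes 120 N, or if a joint passes its speed limit or range.

### The arm

A 6-joint arm with a two-finger parallel gripper is mounted at the origin on the work surface. World frame = base frame: x ahead of the robot, y to its left, z up, the work surface at z = 0. Lengths are in m, angles in rad, forces in N, time in s.
With the tool pointing down it reaches from about 0.35 to 0.85 m from the base axis. Payload 8.1 kg.
Tool frame: the origin (TCP) lies on the centre line of the jaws, within the pads' length; the fingertips stand 17 mm ahead of it and the grasp point (between the pads) lies 2 mm behind it; z points along the fingers, y is the line along which they close (so a half turn about z gives the same grasp; the last joint's range is limited). The gripper opens to 93 mm and grips with 3 to 60 N. Pads are 15 mm wide; open, the fingers measure 128 mm over their backs; the gripper's body (75 mm by 188 mm) begins 65 mm behind the grasp point.
Start: joints at [1.082, 0.13, 1.488, -0, 1.523, -0.085], TCP at [0.236, 0.552, 0.236] pointing down, gripper open.
Joint ranges: [-2.96, 2.96], [-0.89, 2.26], [0.02, 2.5], [-1.34, 4.48], [0, 2.73], [-2.66, 2.66]. Speed limits (rad/s): [2.39, 2.39, 2.79, 3.14, 3.14, 3.14].

### API

Orientations are given as a rotation vector (axis times angle).
In Python, from plant import status, eyes, robot gives the robot as it stands. The module is installed in compiled form; this text tells all that it offers.
- The arm moves only by the tool servo_tool, never from a script. Its argument "plan" is text: rows parted by semicolons, each of 4 numbers parted by spaces: the shift along the tool's x, y, z in m, then the turn about the tool's z in degrees. A call has 1 to 12 rows; each row is the pose to reach, as a shift and turn from the pose commanded when the call began, along the tool's axes at that moment; what a row does not reach only later rows make up. A row lasts 1/12 s, in which the tool goes at most 41.7 mm and 7.16 degrees, less where a joint would pass 70% of its speed; a pose out of reach is approached as far as the arm can. A call with a gripper value outside its range is refused whole. "grip" is the closure, from -1 (fully open) to 1 (shut), set as the call begins (left out, the last holds). The fingers move at their own pace and stop on an object; "grip_force" is the grip in N (left out, the last holds). Time passes only in rows, so rows that repeat a pose let the fingers close. It gives the time, the measured TCP pose, the force, the opening and the grip force at its end, in the units of the state.
- status.read_state(): the state, without advancing time (a new reading comes with each control period).
- eyes.read_camera(name): name is "scene" or "top"; returns a dict with "image" (480x640x3 uint8, blue, green, red), "fovy" (degrees; the focal length in pixels is half the picture's height over the tangent of half this angle, whatever the lens; pixels are square), "cx", "cy" (the principal point, pixels), "world_from_camera" (4x4, takes a point from camera to world coordinates). Camera axes: x right, y down, z forward; pixel columns grow to the right and rows downward; lengths in m; the calibration is good to about 2 mm. A picture is of the moment at which its call begins. There is no depth.
- robot.close_job(): hands the job in; it is judged then, once.
The state is a dict: "t": time; "q": joint angles; "dq": joint speeds; "joint_torque": joint torques, N m; "tool_pos": TCP position; "orientation": TCP orientation; "force": force on the tool from outside, world axes, zero at the start; "wrist_torque": the same for the moment, N m; "opening": finger opening in m; "gripper_force": force on a finger pad.
Only numpy, scipy, OpenCV 4.12 (cv2) and the standard library are available. Lean on these libraries where they do the work, as an engineer would, in place of code of your own. Each camera call takes 0.05 s, during which the arm holds its last target. There are 200 camera calls.

## Working session

There is one attempt and no reset: what is moved stays moved. The work goes in short steps, Python scripts to look and compute and a tool call to move; the robot and the scene stay as the last step left them, time stands still between calls to the robot, and variables do not carry over. Pictures are saved under pics/ and viewed, at most 10 in all, crops included, and the job is handed in when it is done.

Besides the shell and the picture viewer there is one more tool, called after ">>>" as name(argument=value, ...) on one line, values as JSON. servo_tool: Moves the arm, as the interface text tells. Its arguments: {"type":"object","properties":{"plan":{"type":"string"},"grip":{"type":"number"},"grip_force":{"type":"number"}},"required":["plan"]}

```bash
mkdir -p pics; python3 - <<'E'
from plant import status, eyes, robot
import cv2, numpy as np, pickle
for n in("scene","top"):
    c=eyes.read_camera(n); cv2.imwrite(f"pics/{n}0.png",c["image"]); pickle.dump(c,open(f"{n}0.pkl","wb"))
    print(n,c["fovy"],c["cx"],c["cy"],np.round(c["world_from_camera"],4).tolist())
s=status.read_state(); print({k:np.round(v,4).tolist() for k,v in s.items()})
E
```

```text
scene 50.35479517329122 320.0563681280129 239.59384711706073 [[-0.873, 0.3787, -0.3075, 0.9146], [0.4876, 0.6967, -0.5262, 0.5504], [0.015, -0.6093, -0.7928, 0.9836], [0.0, 0.0, 0.0, 1.0]]
top 50.398932105555936 322.19403291465153 232.3016548368822 [[-0.0135, -0.9817, 0.1901, 0.3894], [-0.9997, 0.0095, -0.0215, 0.0034], [0.0193, -0.1904, -0.9815, 1.0602], [0.0, 0.0, 0.0, 1.0]]
{'t': 0.1, 'q': [1.0816, 0.1311, 1.4892, 0.0, 1.523, -0.0854], 'dq': [-0.0008, -0.0024, -0.0013, 0.0003, -0.0009, -0.0001], 'joint_torque': [0.001, -56.1339, -49.3097, 0.077, 0.029, -0.0], 'tool_pos': [0.2355, 0.5513, 0.2347], 'orientation': [-0.6299, -3.0773, 0.0025], 'force': [0.2428, -0.1253, -0.3394], 'wrist_torque': [0.0078, -0.019, -0.0006], 'gripper_force': 0.0, 'opening': 0.093}
```

View pics/scene0.png

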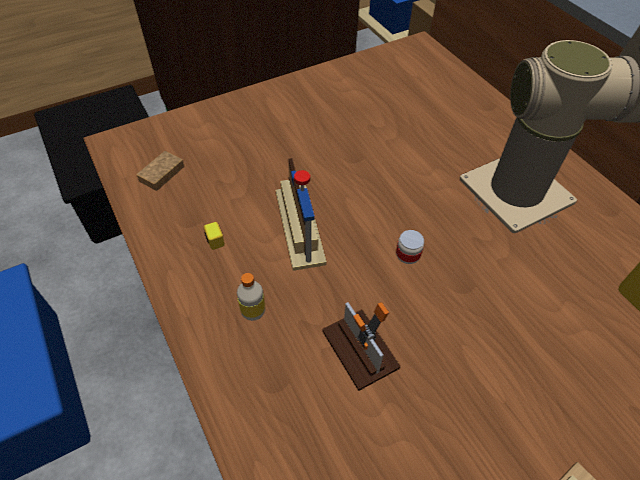

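View pics/top0.png

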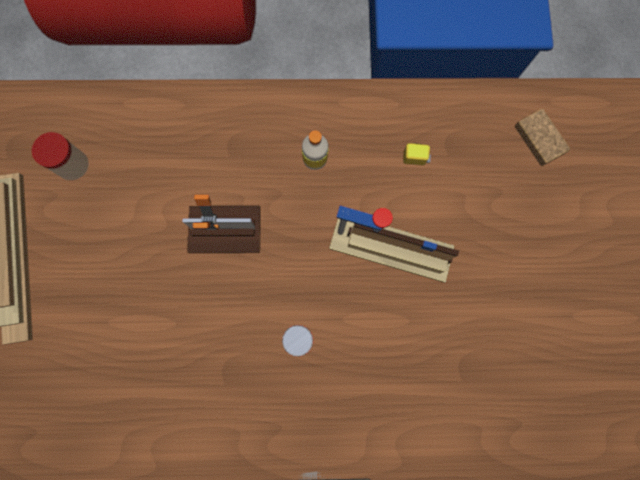

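The scene view shows the cradle at (300,225), knob (302,177), rail and clamp at (365,340), glue (250,297), tin (410,245) and tape (213,235). In the top view the knob is at (383,218), the band at (430,245), and the clamp at (205,212). Next I'll enlarge both.

```bash
cat > h.py <<'E'
import numpy as np, pickle, cv2
def load(n): return pickle.load(open(n+".pkl","rb"))
def f(c): return c["image"].shape[0]/2/np.tan(np.radians(c["fovy"])/2)
def plane(c,u,v,z):
    T=c["world_from_camera"]; d=T[:3,:3]@np.array([(u-c["cx"])/f(c),(v-c["cy"])/f(c),1]); o=T[:3,3]
    return o+d*(z-o[2])/d[2]
def proj(c,p):
    T=c["world_from_camera"]; q=T[:3,:3].T@(np.asarray(p)-T[:3,3]); return np.array([c["cx"]+f(c)*q[0]/q[2],c["cy"]+f(c)*q[1]/q[2]])
def crop(c,x,y,w,h,s): return cv2.resize(c["image"][y:y+h,x:x+w],None,fx=s,fy=s,interpolation=cv2.INTER_CUBIC)
E
python3 - <<'E'
from h import *
t=load("top0");s=load("scene0")
a=crop(t,325,200,140,90,5.7);cv2.imwrite("pics/a.png",a[:, :800])
b=np.hstack([crop(t,180,185,90,75,4.4),crop(s,320,295,90,75,4.4)]) 
b2=np.hstack([crop(s,270,150,60,60,4.4),crop(s,270,210,60,60,4.4)])
im=np.zeros((600,800,3),np.uint8); im[:b.shape[0],:b.shape[1]]=b; im[332:332+b2.shape[0],:b2.shape[1]]=b2
cv2.imwrite("pics/b.png",im)
E
```

```text
(no output)
```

View pics/a.png

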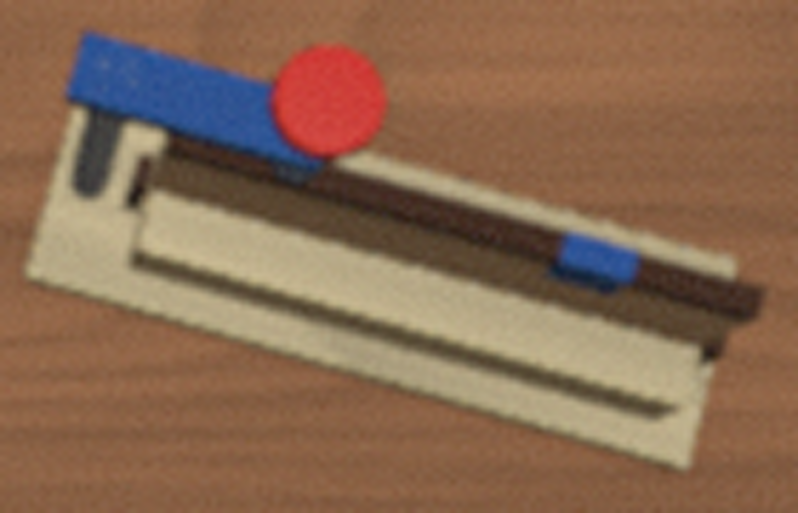

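View pics/b.png

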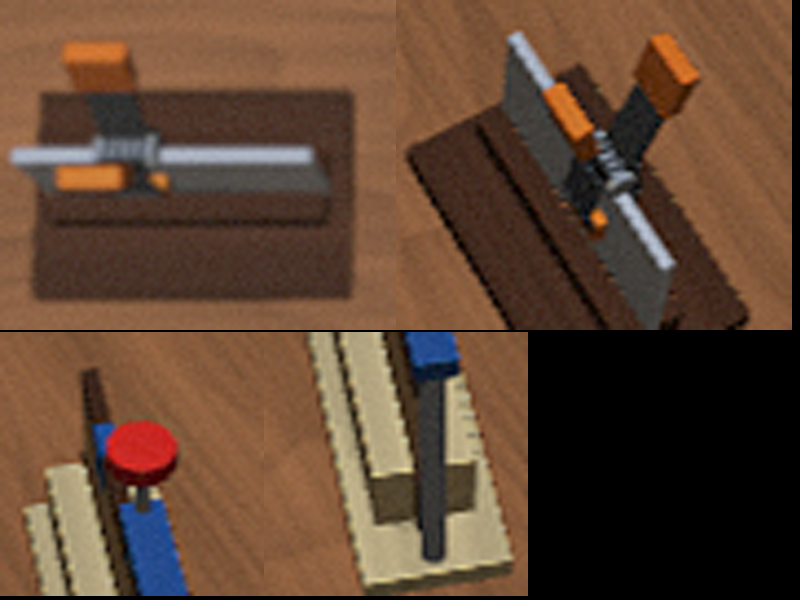

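```bash
python3 - <<'E'
from h import *
t=load("top0");s=load("scene0"); P=lambda c,u,v,z:np.round(plane(c,u,v,z),4)
A=lambda x,y:(325+x/5.7,200+y/5.7)
B=lambda x,y:(180+x/4.4,185+y/4.4)
S=lambda x,y:(320+(x-396)/4.4,295+y/4.4)
K=lambda x,y:(270+x/4.4,150+(y-332)/4.4)
print("knob",P(t,*A(328,97),.23),P(s,*K(141,446),.23))
print("mark top",P(t,*A(598,260),.13))
print("board end",P(t,*A(762,302),.13))
e=[P(t,*A(*q),.015) for q in((28,275),(690,467),(737,257))];print("base",e)
print("rail top ends top",P(t,*B(12,156),.095),P(t,*B(312,156),.095)," scene",P(s,*S(516,36),.095),P(s,*S(670,266),.095))
print("foot corners",[P(t,*B(*q),.014) for q in((41,93),(353,93),(352,297),(35,297))])
print("grips top faces", [P(t,*B(*q),.174) for q in((98,51),(92,178))], "scene far top",P(s,*S(675,55),.174),P(s,*S(570,110),.174))
E
```

```text
knob [ 0.5753 -0.116   0.23  ] [ 0.5743 -0.1118  0.23  ]
mark top [ 0.5425 -0.2166  0.13  ]
board end [ 0.5281 -0.2694  0.13  ]
base [array([ 0.558, -0.035,  0.015]), array([ 0.4854, -0.2731,  0.015 ]), array([ 0.562, -0.295,  0.015])]
rail top ends top [0.6023 0.2507 0.095 ] [0.6011 0.1197 0.095 ]  scene [0.6004 0.1271 0.095 ] [0.601  0.2552 0.095 ]
foot corners [array([0.6508, 0.2588, 0.014 ]), array([0.6495, 0.1103, 0.014 ]), array([0.5508, 0.1098, 0.014 ]), array([0.5523, 0.2581, 0.014 ])]
grips top faces [array([0.6282, 0.1974, 0.174 ]), array([0.5755, 0.1981, 0.174 ])] scene far top [0.5753 0.204  0.174 ] [0.6269 0.2049 0.174 ]
```

>>> servo_tool(plan="-0.02 -0.015 -0.03 5;-0.573 -0.479 -0.05 84;-0.573 -0.479 -0.05 84;-0.573 -0.479 -0.05 84;-0.573 -0.479 -0.05 84;-0.573 -0.479 -0.05 84;-0.573 -0.479 -0.05 84;-0.573 -0.479 -0.05 84;-0.573 -0.479 -0.05 84;-0.573 -0.479 -0.05 84;-0.573 -0.479 -0.05 84;-0.573 -0.479 -0.05 84", grip=1, grip_force=10)

```text
t: 1.1
tool_pos: [0.4555, 0.1194, 0.2782]
orientation: [-2.53, -1.863, 0.0]
force: [0.3, 1.0, 0.2]
opening: 0.0175
gripper_force: 0.0
```

```bash
cat >> h.py <<'E'
def delta(tgt,heading=None):
    """shift in tool axes and turn (deg) from the measured pose to world tgt, tool-y heading in deg"""
    from plant import status
    from scipy.spatial.transform import Rotation as R
    s=status.read_state(); M=R.from_rotvec(s["orientation"]).as_matrix()
    h=np.degrees(np.arctan2(M[1,1],M[0,1]))
    print("t",round(s["t"],2),"pos",np.round(s["tool_pos"],4),"head",round(h,2),"q6",round(s["q"][5],2),"F",np.round(s["force"],1),"open",round(s["opening"],4),"gf",round(s["gripper_force"],1),"tilt",np.round(M[2],4))
    print("shift",np.round(M.T@(np.array(tgt)-s["tool_pos"]),4),"turn",None if heading is None else round(h-heading,2))
E
python3 -c "
from h import *
delta([.575,-.114,.262],-17)"
```

```text
t 1.1 pos [0.4555 0.1194 0.2782] head -17.27 q6 0.45 F [0.3 1.  0.2] open 0.0175 gf 0.0 tilt [ 0.e+00 -1.e-04 -1.e+00]
shift [-0.1874  0.1834  0.0162] turn -0.27
```

>>> servo_tool(plan="-0.17 0.165 0 0;-0.17 0.165 0 0;-0.17 0.165 0 0;-0.17 0.165 0 0;-0.17 0.165 0 0;-0.17 0.165 0 0;-0.17 0.165 0 0;-0.17 0.165 0 0;-0.17 0.165 0 0")

```text
t: 1.85
tool_pos: [0.5633, -0.0889, 0.2777]
orientation: [-2.523, -1.869, 0.001]
force: [-0.1, -0.0, 0.2]
opening: 0.0007
gripper_force: 0.0
```

```bash
python3 -c "
from h import *
from plant import eyes
delta([.575,-.114,.255],-17)
t=eyes.read_camera('top');s=eyes.read_camera('scene')
pickle.dump(t,open('top1.pkl','wb'));pickle.dump(s,open('scene1.pkl','wb'))
cv2.imwrite('pics/c.png',np.hstack([crop(t,330,160,100,150,4),crop(s,255,100,100,150,4)]))"
```

```text
t 1.85 pos [ 0.5633 -0.0889  0.2777] head -16.94 q6 0.05 F [-0.1 -0.   0.2] open 0.0007 gf 0.0 tilt [ 4.0e-04 -1.4e-03 -1.0e+00]
shift [-0.0206  0.0186  0.0227] turn 0.06
```

View pics/c.png

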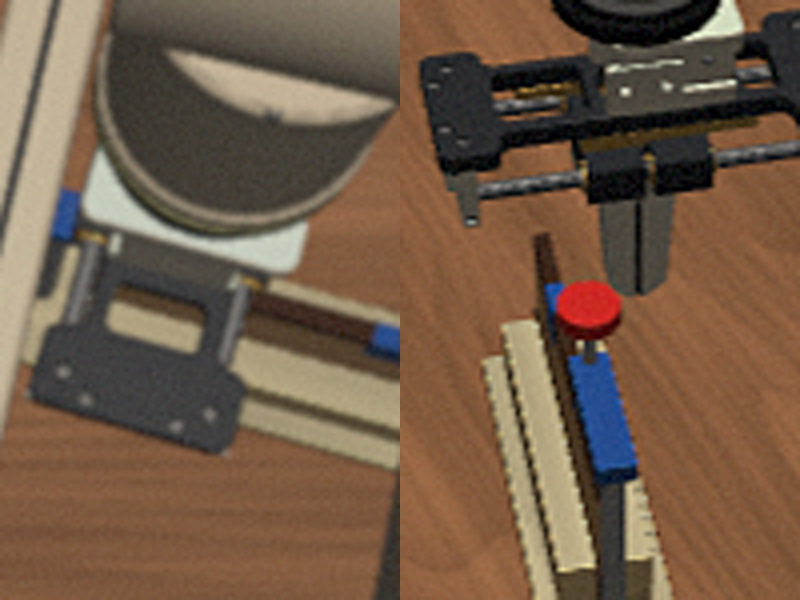

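The scene crop shows the closed fingertips ending at about (314,172.5) px, with the knob at (302,176) lower left of them. I'll check the camera bias with the known tip position.

```bash
python3 -c "
from h import *
s=load('scene1')
print(proj(s,[.5633,-.0889,.2607]),plane(s,314,172,.2607))
delta([.575,-.114,.255],-17)"
```

```text
[312.10201002 170.3845387 ] [ 0.56214562 -0.08314315  0.2607    ]
t 1.95 pos [ 0.5633 -0.0881  0.2783] head -16.85 q6 0.05 F [ 0.3  0.1 -0.5] open 0.0008 gf 0.0 tilt [ 3.e-04 -4.e-04 -1.e+00]
shift [-0.0214  0.0187  0.0233] turn 0.15
```

>>> servo_tool(plan="-0.0236 0.0194 0.005 0;-0.0236 0.0194 0.012 0;-0.0236 0.0194 0.019 0;-0.0236 0.0194 0.024 0;-0.0236 0.0194 0.024 0")

```text
t: 2.37
tool_pos: [0.5744, -0.1161, 0.2526]
orientation: [-2.521, -1.871, 0.002]
force: [-0.1, 0.0, -0.7]
opening: 0.0001
gripper_force: 0.0
```

>>> servo_tool(plan="0 0 0.003 0;0 0 0.006 0;0 0 0.009 0;0 0 0.012 0;0 0 0.015 0;0 0 0.017 0;0 0 0.017 0")

```text
t: 2.95
tool_pos: [0.5755, -0.1171, 0.2372]
orientation: [-2.524, -1.871, -0.001]
force: [-0.1, 3.1, 3.8]
opening: 0.0005
gripper_force: 2.0
```

```bash
python3 -c "
from h import *
delta([.575,-.1163,.232],-17)"
```

```text
t 2.95 pos [ 0.5755 -0.1171  0.2372] head -16.9 q6 0.01 F [-0.1  3.1  3.8] open 0.0005 gf 2.0 tilt [ 6.e-04  2.e-04 -1.e+00]
shift [ 0.0007 -0.0007  0.0052] turn 0.1
```

>>> servo_tool(plan="0 0 0.002 0;0 0 0.004 0;0 0 0.005 0;0 0 0.005 0")

```text
t: 3.28
tool_pos: [0.5756, -0.1174, 0.2324]
orientation: [2.524, 1.87, 0.001]
force: [-0.4, 4.0, 4.7]
opening: 0.0006
gripper_force: 2.5
```

>>> servo_tool(plan="0.0005 0 0 0;0.001 0 0 0;0.001 0 0.001 0;0.001 0 0.0015 0;0.001 0 0.0015 0")

```text
t: 3.7
tool_pos: [0.5757, -0.1172, 0.2322]
orientation: [2.523, 1.869, -0.0]
force: [-3.4, 1.0, 11.1]
opening: 0.0004
gripper_force: 5.7
```

>>> servo_tool(plan="0 0 0 0;0 0 0 0;0 0 0 0;0 0 0 0")

```text
t: 4.03
tool_pos: [0.5757, -0.1173, 0.2323]
orientation: [2.523, 1.869, -0.0]
force: [-4.3, 1.5, 11.8]
opening: 0.0008
gripper_force: 5.7
```

>>> servo_tool(plan="0 0 -0.003 0;0 0 -0.007 0;0 0 -0.012 0;0 0 -0.018 0;0 0 -0.03 0;0 0 -0.045 0;0 0 -0.06 0;0 0 -0.06 0")

```text
t: 4.7
tool_pos: [0.5768, -0.1168, 0.2948]
orientation: [2.521, 1.868, 0.004]
force: [0.5, 0.9, 0.3]
opening: 0.0002
gripper_force: 0.0
```

```bash
python3 -c "
from h import *
delta([.6012,.198,.255],-0.5)"
```

```text
t 4.7 pos [ 0.5768 -0.1168  0.2948] head -16.91 q6 0.01 F [0.5 0.9 0.3] open 0.0002 gf 0.0 tilt [ 1.0e-04  4.7e-03 -1.0e+00]
shift [ 0.3083 -0.0684  0.0395] turn -16.41
```

>>> servo_tool(plan="0.02 -0.004 0 -2;0.308 -0.068 0.02 -16.4;0.308 -0.068 0.03 -16.4;0.308 -0.068 0.03 -16.4;0.308 -0.068 0.03 -16.4;0.308 -0.068 0.03 -16.4;0.308 -0.068 0.03 -16.4;0.308 -0.068 0.03 -16.4;0.308 -0.068 0.03 -16.4;0.308 -0.068 0.03 -16.4;0.308 -0.068 0.03 -16.4;0.308 -0.068 0.03 -16.4", grip=-1)

```text
t: 5.7
tool_pos: [0.6003, 0.1966, 0.2607]
orientation: [2.232, 2.21, -0.001]
force: [-0.4, -0.6, 0.8]
opening: 0.076
gripper_force: 0.0
```

```bash
python3 -c "
from h import *
from plant import eyes
delta([.6012,.198,.158],-0.5)
t=eyes.read_camera('top');s=eyes.read_camera('scene')
pickle.dump(t,open('top2.pkl','wb'));pickle.dump(s,open('scene2.pkl','wb'))
cv2.imwrite('pics/d.png',np.hstack([crop(s,285,245,133,150,4),crop(s,255,140,66,150,4)]))"
```

```text
t 5.7 pos [0.6003 0.1966 0.2607] head -0.58 q6 0.25 F [-0.4 -0.6  0.8] open 0.076 gf 0.0 tilt [-7.e-04 -3.e-04 -1.e+00]
shift [0.0015 0.0009 0.1027] turn -0.08
```

View pics/d.png

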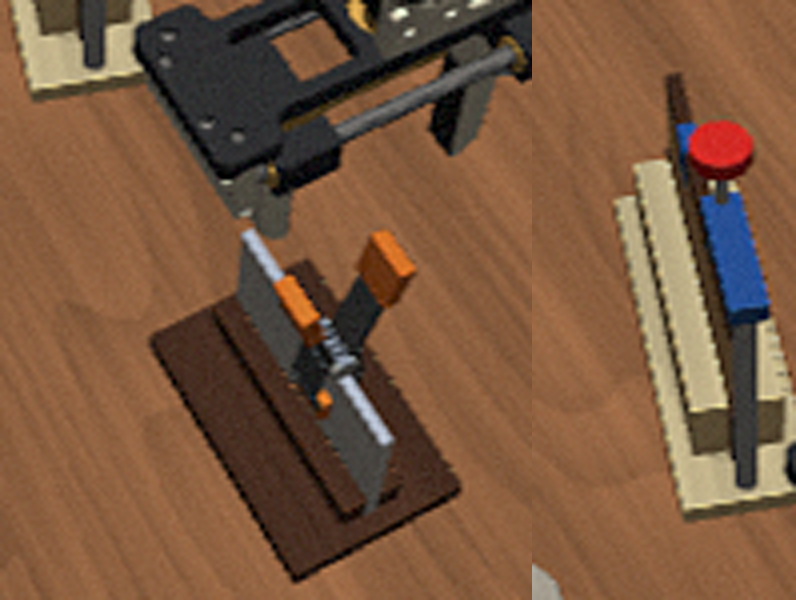

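The knob is back up at its start height and the open fingers straddle the handles. I'll go down now.

>>> servo_tool(plan="0.0015 0.001 0.015 0;0.0015 0.001 0.035 0;0.0015 0.001 0.055 0;0.0015 0.001 0.075 0;0.0015 0.001 0.088 0;0.0015 0.001 0.096 0;0.0015 0.001 0.1005 0;0.0015 0.001 0.1005 0;0.0015 0.001 0.1005 0")

```text
t: 6.55
tool_pos: [0.6018, 0.1993, 0.1613]
orientation: [2.231, 2.211, 0.002]
force: [0.7, 0.2, 1.0]
opening: 0.093
gripper_force: 0.0
```

```bash
python3 -c "
from h import *
from plant import eyes
delta([.6012,.198,.16],-0.5)
t=eyes.read_camera('top');s=eyes.read_camera('scene')
cv2.imwrite('pics/e.png',np.hstack([crop(s,310,250,100,120,5),crop(t,180,150,60,120,5)]))"
```

```text
t 6.55 pos [0.6018 0.1993 0.1613] head -0.54 q6 0.25 F [0.7 0.2 1. ] open 0.093 gf 0.0 tilt [ 3.0e-04  1.2e-03 -1.0e+00]
shift [-0.0013 -0.0006  0.0013] turn -0.04
```

View pics/e.png

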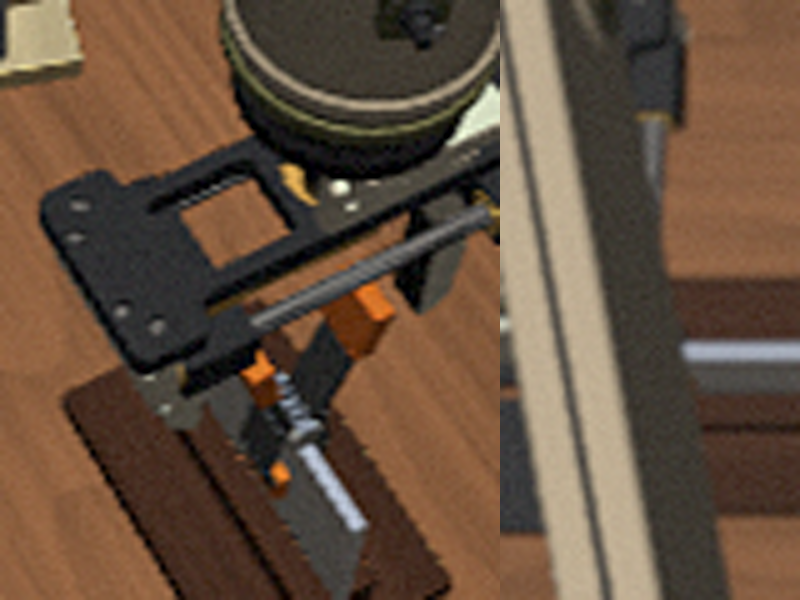

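Both orange grips lie between the fingers: left finger tip at about (185,420), right at (430,300) in the crop. Squeezing next.

>>> servo_tool(plan="0 0 0 0;0 0 0 0;0 0 0 0;0 0 0 0;0 0 0 0;0 0 0 0;0 0 0 0;0 0 0 0;0 0 0 0;0 0 0 0;0 0 0 0;0 0 0 0", grip=1, grip_force=30)

```text
t: 7.65
tool_pos: [0.603, 0.1998, 0.1641]
orientation: [2.229, 2.21, 0.007]
force: [-3.0, -0.7, 15.7]
opening: 0.0262
gripper_force: 30.0
```

>>> servo_tool(plan="0 0 -0.002 0;0 0 -0.004 0;0 0 -0.006 0;0 0 -0.01 0;0 0 -0.016 0;0 0 -0.024 0;0 0 -0.034 0;0 0 -0.046 0;0 0 -0.06 0;0 0 -0.075 0;0 0 -0.088 0;0 0 -0.088 0")

```text
t: 8.65
tool_pos: [0.603, 0.1999, 0.2535]
orientation: [2.229, 2.209, 0.009]
force: [-0.0, 0.8, -0.3]
opening: 0.0262
gripper_force: 30.0
```

```bash
python3 -c "
from h import *
from plant import eyes
delta([.5440,-.2166,.255],-17.2)
t=eyes.read_camera('top');s=eyes.read_camera('scene')
pickle.dump(s,open('scene3.pkl','wb'))
cv2.imwrite('pics/f.png',np.hstack([crop(s,310,220,100,150,4),crop(t,160,150,100,150,4)]))"
```

```text
t 8.65 pos [0.603  0.1999 0.2535] head -0.51 q6 0.25 F [-0.   0.8 -0.3] open 0.0262 gf 30.0 tilt [ 0.0016  0.0064 -1.    ]
shift [-0.417  -0.0552 -0.0025] turn 16.69
```

View pics/f.png

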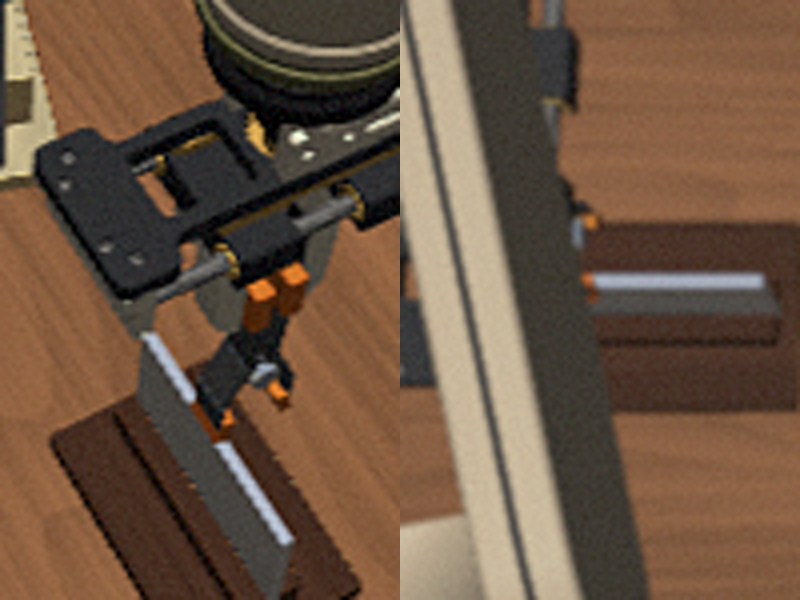

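```bash
python3 -c "
from h import *
s=load('scene3')
C=lambda p:np.round((proj(s,p)-[310,220])*4)
b=np.array([.603,.199,0])
for n,o in dict(gripfar=(-.0135+.005,0,.2675),gripnear=(.0135-.005,0,.2675),pivotR=(0,.013,.1914),pivot=(0,0,.1914),jawA_in=(.015,.011,.1414),jawA_in_back=(.015,-.011,.1414),jawB_in=(-.015,.011,.1414),jawA_out=(.021,.011,.1414),jawB_out=(-.021,.011,.1414),tip0=(0,0,.1414)).items(): print(n,C(b+o))
"
```

```text
gripfar [274. 247.]
gripnear [240. 264.]
pivotR [256. 370.]
pivot [240. 348.]
jawA_in [215. 435.]
jawA_in_back [190. 397.]
jawB_in [270. 407.]
jawA_out [204. 440.]
jawB_out [281. 401.]
tip0 [230. 402.]
```

```bash
python3 -c "
from h import *
for n,(x,y,w,h) in dict(scene0=(320,295,90,90),scene3=(340,260,60,80)).items():
    c=load(n); im=c['image'][y:y+h,x:x+w]; H=cv2.cvtColor(im,cv2.COLOR_BGR2HSV)
    m=cv2.inRange(H,(5,180,110),(18,255,255)); k,l,st,ce=cv2.connectedComponentsWithStats(m)
    for i in range(1,k):
        if st[i,4]>8:
            p=np.argwhere(l==i)[:,::-1]+[x,y]; print(n,st[i,4],'mean',np.round(p.mean(0),1),'top',p[p[:,1].argmin()],'bot',p[p[:,1].argmax()],'L',p[p[:,0].argmin()],'R',p[p[:,0].argmax()])
s=load('scene0'); b=np.array([.6012,.198,.052])
for nm,o in dict(padbot=(.003,.011,0),padbot_out=(.009,.011,0),padtop_out=(.008,.011,.016),gripA_top=(.023,0,.122),gripB_top=(-.023,0,.122),gripBbot=(-.023,.013,.094)).items(): print(nm,np.round(proj(s,b+o),1))
b=np.array([.603,.199,.1414])
for nm,o in dict(padAmid=(.018,.011,.008),padBmid=(-.018,.011,.008),gripAbot=(.0135,.013,.098),gripBbot=(-.0135,.013,.098),gripBbot_in=(-.002,.013,.098)).items(): print(nm,np.round(proj(s,b+o),1))
"
```

```text
scene0 61 mean [382.8 307.8] top [380 302] bot [384 313] L [378 303] R [388 312]
scene0 77 mean [358.7 320. ] top [356 314] bot [360 326] L [353 316] R [364 323]
scene0 10 mean [365.5 344.5] top [365 343] bot [365 346] L [364 344] R [367 345]
scene3 26 mean [383.2 288.4] top [383 286] bot [383 291] L [380 288] R [386 288]
scene3 28 mean [374.9 292.2] top [374 290] bot [373 294] L [372 291] R [378 292]
scene3 15 mean [378.8 317.1] top [378 315] bot [379 319] L [377 316] R [381 318]
scene3 10 mean [366.5 324.2] top [367 322] bot [366 326] L [365 325] R [368 325]
padbot [365.7 346.5]
padbot_out [363.1 347.8]
padtop_out [364.2 344. ]
gripA_top [358.8 316.4]
gripB_top [380.2 305.6]
gripBbot [382.5 318.7]
padAmid [362.8 327.3]
padBmid [379.3 318.9]
gripAbot [370.  301.8]
gripBbot [383.4 295.2]
gripBbot_in [377.7 298. ]
```

The clamp is off the rail and open, with its jaws at about (222,422) and (282,402) in the crop. I'll lift it above the gauge, cross over, and hover above the mark.

>>> servo_tool(plan="0 0 -0.015 0;0 0 -0.04 0;0 0 -0.07 0;-0.02 0 -0.1 1;-0.05 -0.006 -0.12 3;-0.08 -0.011 -0.12 5;-0.11 -0.015 -0.12 7;-0.14 -0.019 -0.12 9;-0.17 -0.023 -0.12 10;-0.2 -0.027 -0.12 11;-0.23 -0.031 -0.12 12;-0.26 -0.034 -0.12 13")

```text
t: 9.75
tool_pos: [0.564, -0.0616, 0.367]
orientation: [-2.467, -1.943, 0.002]
force: [0.2, 0.2, -0.4]
opening: 0.0264
gripper_force: 30.0
```

```bash
python3 -c "
from h import *
delta([.5444,-.2152,.37],-17.2)"
```

```text
t 9.75 pos [ 0.564  -0.0616  0.367 ] head -13.56 q6 0.04 F [ 0.2  0.2 -0.4] open 0.0264 gf 30.0 tilt [-1.e-04 -2.e-03 -1.e+00]
shift [-0.154   0.0169 -0.003 ] turn 3.64
```

>>> servo_tool(plan="-0.03 0.003 0 1;-0.06 0.006 0 2;-0.09 0.01 0 3;-0.12 0.013 0 3.6;-0.145 0.016 0 3.6;-0.154 0.017 0 3.6;-0.154 0.017 0.02 3.6;-0.154 0.017 0.05 3.6;-0.154 0.017 0.075 3.6;-0.154 0.017 0.09 3.6;-0.154 0.017 0.09 3.6;-0.154 0.017 0.09 3.6")

```text
t: 10.75
tool_pos: [0.5447, -0.2131, 0.2769]
orientation: [-2.524, -1.865, 0.002]
force: [-0.0, 0.1, -0.7]
opening: 0.0258
gripper_force: 30.0
```

```bash
python3 -c "
from h import *
from plant import eyes
delta([.5444,-.2152,.218],-17.2)
t=eyes.read_camera('top');s=eyes.read_camera('scene')
pickle.dump(t,open('top4.pkl','wb'));pickle.dump(s,open('scene4.pkl','wb'))
cv2.imwrite('pics/g.png',np.hstack([crop(s,255,105,80,100,6)[:, :480],crop(t,405,195,53,100,6)]))"
```

```text
t 10.75 pos [ 0.5447 -0.2131  0.2769] head -17.09 q6 -0.16 F [-0.   0.1 -0.7] open 0.0258 gf 30.0 tilt [ 7.0e-04 -3.3e-03 -1.0e+00]
shift [-0.0022  0.0005  0.0589] turn 0.11
```

View pics/g.png

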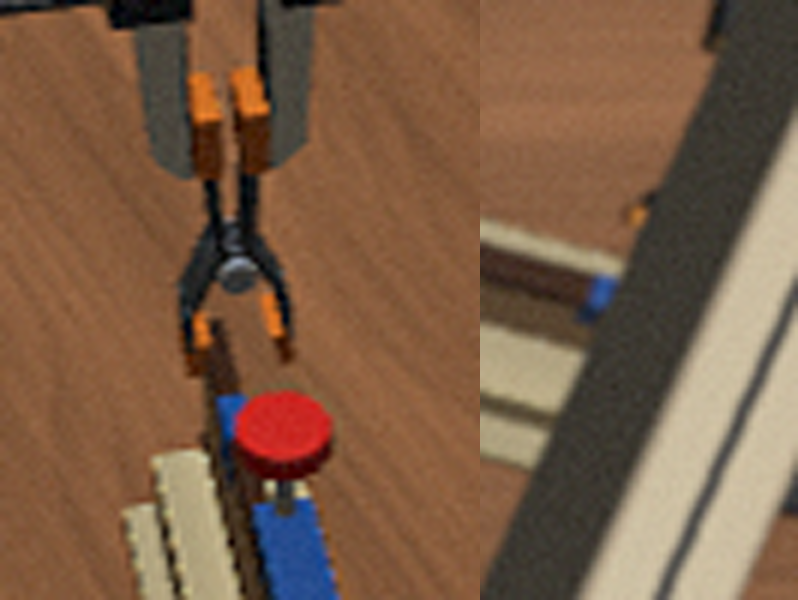

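The clamp hangs upright and wide open above the board. The jaw tips are at about (195,372) and (287,360), and the band's top is at about (232,400). I'll compare these with the prediction.

```bash
python3 -c "
from h import *
s=load('scene4'); a=np.radians(-17.1); X=np.array([np.cos(a),np.sin(a),0]);Y=np.array([-np.sin(a),np.cos(a),0]);Z=np.array([0,0,1])
C=lambda p:np.round((proj(s,p)-[255,105])*6)
b=np.array([.5447,-.2131,.1648])-.0015*Y
for nm,o in dict(tipmid_near=(0,.011,0),padA=(.015,.011,0),padB=(-.015,.011,0),pivotnear=(0,.013,.05)).items(): print(nm,C(b+o[0]*X+o[1]*Y+o[2]*Z))
m=np.array([.544,-.2166,.13])
for nm,o in dict(mark=(0,0,0),near=(0,.012,0),nearA=(.005,.012,0),nearB=(-.005,.012,0),farA=(.005,-.012,0),farB=(-.005,-.012,0),endA=(.005,-.055,0),endB=(-.005,-.055,0)).items(): print(nm,C(m+o[0]*X+o[1]*Y+o[2]*Z))
H=cv2.cvtColor(s['image'],cv2.COLOR_BGR2HSV)
def bl(m,x,y,w,h,mn):
    k,l,st,ce=cv2.connectedComponentsWithStats(m[y:y+h,x:x+w])
    for i in range(1,k):
        if st[i,4]>mn: print(st[i,4],'crop mean',np.round((ce[i]+[x-255,y-105])*6),'box',(st[i,:4]+[x-255,y-105,0,0])*6)
bl(cv2.inRange(H,(4,170,60),(18,255,255)),280,140,30,30,4)
bl(cv2.inRange(H,(100,120,40),(130,255,255)),285,160,20,30,4)
"
```

```text
tipmid_near [233. 370.]
padA [194. 375.]
padB [272. 364.]
pivotnear [230. 274.]
mark [228. 411.]
near [234. 433.]
nearA [221. 435.]
nearB [246. 431.]
farA [210. 391.]
farB [235. 388.]
endA [191. 317.]
endB [216. 313.]
34 crop mean [273. 323.] box [258 294  36  72]
39 crop mean [195. 343.] box [180 312  36  66]
24 crop mean [225. 414.] box [216 396  30  60]
```

>>> servo_tool(plan="-0.0005 0.0005 0.006 0;-0.0005 0.0005 0.013 0;-0.0005 0.0005 0.02 0;-0.0005 0.0005 0.027 0;-0.0005 0.0005 0.034 0;-0.0005 0.0005 0.041 0;-0.0005 0.0005 0.047 0;-0.0005 0.0005 0.053 0;-0.0005 0.0005 0.058 0;-0.0005 0.0005 0.061 0;-0.0005 0.0005 0.061 0;-0.0005 0.0005 0.061 0")

```text
t: 11.85
tool_pos: [0.5457, -0.2146, 0.2173]
orientation: [-2.527, -1.866, 0.0]
force: [0.1, 0.2, -0.3]
opening: 0.0262
gripper_force: 30.0
```

```bash
python3 -c "
from h import *
from plant import eyes
delta([.5444,-.2152,.215],-17.2)
s=eyes.read_camera('scene'); t=eyes.read_camera('top')
pickle.dump(s,open('scene5.pkl','wb'))
cv2.imwrite('pics/i.png',np.hstack([crop(s,265,125,60,75,8),crop(t,400,190,40,75,8)]))"
```

```text
t 11.85 pos [ 0.5457 -0.2146  0.2173] head -17.12 q6 -0.16 F [ 0.1  0.2 -0.3] open 0.0262 gf 30.0 tilt [-0. -0. -1.]
shift [-0.001  -0.0011  0.0023] turn 0.08
```

View pics/i.png

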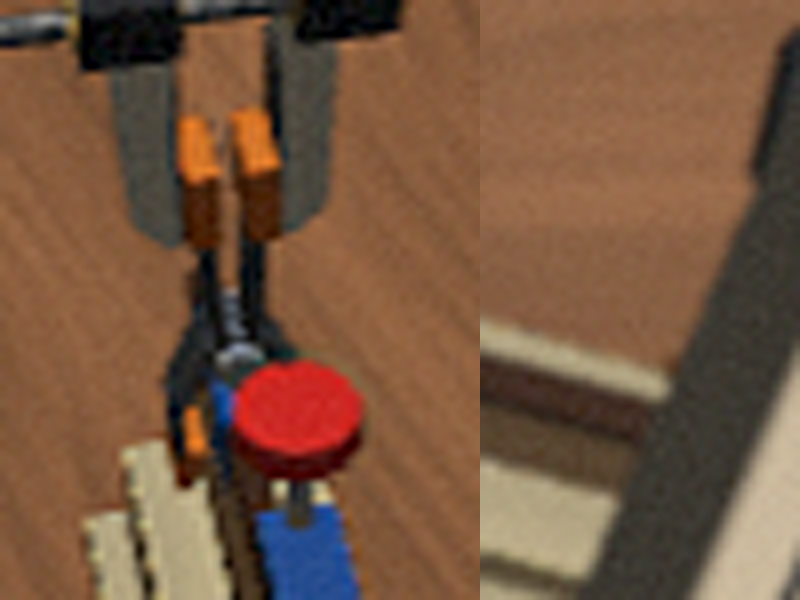

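```bash
python3 -c "
from h import *
s=load('scene5'); a=np.radians(-17.1); X=np.array([np.cos(a),np.sin(a),0]);Y=np.array([-np.sin(a),np.cos(a),0]);Z=np.array([0,0,1])
C=lambda p:np.round((proj(s,p)-[265,125])*8+[10.6,9.6])
m=np.array([.544,-.2166,.0])
print('board +x face near: top,z.12,z.11,z.1', [C(m+.005*X+.012*Y+z*Z).tolist() for z in(.13,.12,.11,.1)])
print('far top',C(m+.005*X-.012*Y+.13*Z),C(m-.005*X-.012*Y+.13*Z))
b=np.array([.5457,-.2146,0])-.0015*Y
for o in (0.102,.105,.11): print('origin z',o,'padA inner bot/top',C(b+.015*X+.011*Y+o*Z),C(b+.0125*X+.011*Y+(o+.016)*Z),'outer bot',C(b+.021*X+.011*Y+o*Z),'pivot near',C(b+.013*Y+(o+.05)*Z),'grip top mid near',C(b+.013*Y+(o+.126)*Z))
H=cv2.cvtColor(s['image'],cv2.COLOR_BGR2HSV)
for nm,mk in dict(o=cv2.inRange(H,(4,170,60),(18,255,255)),b=cv2.inRange(H,(100,120,40),(130,255,255))).items():
  for r in range(168,190):
    x=np.flatnonzero(mk[r,284:300])+284
    if len(x): print(nm,(r-125)*8+4,(x.min()-265)*8,(x.max()+1-265)*8)
"
```

```text
board +x face near: top,z.12,z.11,z.1 [[225.0, 429.0], [226.0, 453.0], [227.0, 477.0], [228.0, 500.0]]
far top [211. 371.] [244. 367.]
origin z 0.102 padA inner bot/top [191. 501.] [198. 462.] outer bot [171. 504.] pivot near [238. 377.] grip top mid near [230. 177.]
origin z 0.105 padA inner bot/top [191. 494.] [197. 455.] outer bot [171. 497.] pivot near [238. 370.] grip top mid near [230. 169.]
origin z 0.11 padA inner bot/top [190. 482.] [197. 443.] outer bot [170. 485.] pivot near [237. 357.] grip top mid near [230. 155.]
o 396 200 208
o 412 184 200
o 420 184 200
o 428 184 208
o 436 160 208
o 444 168 240
o 452 168 256
o 460 184 256
o 468 176 264
o 476 176 256
o 484 176 184
o 508 256 272
b 388 208 232
b 396 216 232
b 404 216 232
b 412 216 232
b 420 216 232
b 428 216 224
b 436 216 224
b 444 216 224
b 516 256 280
```

The view shows the edge about 20 mm down between the jaws, centred, and nothing touching. The left pad's bottom is at (176..205,485) and the pivot at (240,355). I'll go 5 mm deeper, settle and hand in.

>>> servo_tool(plan="0 0 0.002 0;0 0 0.004 0;0 0 0.005 0;0 0 0.005 0;0 0 0.005 0;0 0 0.005 0;0 0 0.005 0;0 0 0.005 0;0 0 0.005 0;0 0 0.005 0")

```text
t: 12.78
tool_pos: [0.5458, -0.2146, 0.2124]
orientation: [2.527, 1.866, 0.0]
force: [0.6, 0.9, -0.4]
opening: 0.0256
gripper_force: 30.0
```

```bash
python3 -c "
from h import *
from plant import eyes
delta([.544,-.2152,.212],-17.2)
s=eyes.read_camera('scene'); s0=load('scene5')
x=lambda c:cv2.matchTemplate(c['image'][150:215,255:300],s0['image'][185:210,262:295],cv2.TM_CCOEFF_NORMED)
print(cv2.minMaxLoc(x(s)),'expect (7,35)')"
```

```text
t 12.78 pos [ 0.5458 -0.2146  0.2124] head -17.12 q6 -0.16 F [ 0.6  0.9 -0.4] open 0.0256 gf 30.0 tilt [-0.e+00  1.e-04 -1.e+00]
shift [-0.0011 -0.0015  0.0004] turn 0.08
(-0.3472920060157776, 0.970089852809906, (7, 0), (7, 35)) expect (7,35)
```

```bash
python3 -c "
from plant import robot
print(robot.close_job())"
```

```text
the job is handed in; nothing more can be done
None
```

I handed the job in at about 13 s: I pressed the gauge onto the board with about 11 N and it sprang back up. The clamp is now held upright and squeezed fully open around the blue band, its edge about 25 mm down between the jaws by my camera estimate. The force readings show no contact with the board; the knob hid the far jaw in the last picture, so I did not see that side directly.

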